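Seat the grease filter in the island's extractor

ROBOT

A 6-joint arm with a two-finger parallel gripper is mounted at the origin on the work surface. World frame = base frame: x ahead of the robot, y to its left, z up, the work surface at z = 0. Lengths are in mm, angles in rad, forces in N, time in s.
With the tool pointing down it reaches from about 275 to 750 mm from the base axis. Payload 10.2 kg.
Tool frame: the origin (TCP) lies at the very end of the fingers, on their centre line; the grasp point (between the pads) lies 19 mm behind it; z points along the fingers, y is the line along which they close (so a half turn about z gives the same grasp; the last joint's range is limited). The gripper opens to 85 mm and grips with 20 to 120 N. Pads are 22 mm wide; open, the fingers measure 114 mm over their backs; the gripper's body (76 mm by 85 mm) begins 54 mm behind the grasp point. The pads swing forward as they close: fully open they stand 13 mm farther back than shut.
Start: joints at [1.063, 0.313, 1.498, -0, 1.331, -0.223], TCP at [147.52, 503.854, 231.294] pointing down, gripper open.
Joint ranges: [-2.94, 2.94], [-0.97, 2.17], [0.19, 2.56], [-1.23, 4.37], [0.02, 3.11], [-2.88, 2.88]. Speed limits (rad/s): [2.39, 2.39, 3.01, 3.14, 3.14, 3.14].

INTERFACE

Orientations are given as a unit quaternion [w, x, y, z].
In Python, from rig import ctrl, vision gives the robot as it stands. The module is installed in compiled form; this text tells all that it offers.
- The arm moves only by the tool play_rows, never from a script. Its arguments are lists of equal length, an entry for each row: "translation": the shift along the tool's x, y, z in m, a list of three; "rotation": the turn, a rotation vector about the tool's x, y, z in rad, a list of three; "gripper": the gripper's target within -1 to 1 (shut at 1, half-way at 0, fully open at -1). A call has 1 to 10 rows; each row is the pose to reach, as a shift and turn from the pose commanded when the call began, along the tool's axes at that moment; what a row does not reach only later rows make up. A row lasts 1/8 s, in which the tool goes at most 62.5 mm and 10.7 degrees, less where a joint would pass 70% of its speed; a pose out of reach is approached as far as the arm can. A call with a gripper value outside its range is refused whole. The fingers move at their own pace and stop on an object; "force" is the grip in N (left out, the last holds). Time passes only in rows, so rows that repeat a pose let the fingers close. It gives the time, the measured TCP pose, the force, the opening and the grip force at its end, in the units of the state.
- ctrl.sense(): the state, without advancing time (a new reading comes with each control period).
- vision.capture(name): name is "scene" or "top" or "wrist"; returns a dict with "pixels" (420x560x3 uint8, red, green, blue), "vfov" (degrees; the focal length in pixels is half the picture's height over the tangent of half this angle, whatever the lens; pixels are square), "cx", "cy" (the principal point, pixels), "rvec" (rotation vector, rad) and "tvec" (3), from world to camera coordinates, as OpenCV has them; the wrist camera has in their place "mount" (4x4, takes a point from camera to tool coordinates, whose origin is the TCP and whose axes are the flange's). Camera axes: x right, y down, z forward; pixel columns grow to the right and rows downward; lengths in mm; the calibration is good to about 2 mm. A picture is of the moment at which its call begins: read the wrist's pose just before it. There is no depth.
- ctrl.finish_job(): hands the job in; it is judged then, once.
The state is a dict: "time_s": time; "joints": joint angles; "dq": joint speeds; "tau": joint torques, N m; "eef_pos": TCP position; "ee_rot": TCP orientation; "force": force on the tool from outside, world axes, zero at the start; "wrist_torque": the same for the moment, N m; "grip_width": opening from 0.0 (shut) to 1.0 (fully open); "grip_force": force on a finger pad.
Only numpy, scipy, OpenCV 4.12 (cv2) and the standard library are available. Lean on these libraries where they do the work, as an engineer would, in place of code of your own. Each camera call takes 0.05 s, during which the arm holds its last target. There are 200 camera calls.

TASK

Put the large grease filter back into the extractor on the kitchen island: hook its plain thin edge under the extractor's steel lip with the flanged edge held up, then swing the flanged edge down until the filter lies flat, fully down in its pocket, and let go. Leave the small filter where it is.

Things in the scene. Friction and masses are not known exactly. Their poses are not given: they have to be found in the camera images.
- filter_handle (a point): Centre of the black grip bar of the LARGE loose filter (0.35 kg): a flat aluminium panel 200 (x) x 150 (y) x 8 mm, face up on the worktop. The bar, 90 mm along y, 14 mm wide (x), 20 mm tall, stands on two end posts at the panel's middle; this point is 40 mm above the underside. x runs from the plain edge to the flanged edge, z up from the face. Grasp across the 14 mm, from above.
- filter_edge (a point): Middle of the large filter's plain thin edge (-x), at its underside: 100 mm towards -x and 40 mm below the bar's centre; same axes. This edge hooks under the extractor's lip, the filter tilted 10 to 20 degrees. The opposite (+x) edge has a flange 8 mm thick, turned up to 24 mm above the underside. Once seated the filter has 20 mm of play along x, 30 mm along y.
- extractor: Fixed low steel box with an open pocket over a fan. Origin: pocket centre, worktop level; x from the lip to the front block with black touch strip. Pocket x -110..110, y -90..90 mm; ledge the filter lies on: 30 mm up. Lip on the -x side, over x -110..-80 mm: underside 56, top 62 mm up. Sides (8 mm thick) and front block (x 110..154) 52 mm high: the filter will not go in flat.
- small_filter: Bystander: a SMALL loose filter of the same make, 130 x 95 mm, with a 75 mm grip bar, lying to the left or right of the large one. Origin: centre of its underside. Leave it alone.
Not all that is in view belongs to the job. Leave any red look-alike of the part that bears filter_handle alone.

How it is judged (in metres and radians):
On the way:
1. the plain edge of the large filter is under the lip while the filter is still tilted, flanged edge up (more than 4 degrees) (x of filter_edge in the frame of extractor between -0.115 and -0.083 m and z of filter_edge in the frame of extractor between 0.024 and 0.053 m and angle between filter_edge's own z axis and vertical above 0.07 rad), for 0.05 s.
At the end, for the whole second after the job is handed in: The large filter lies in the extractor's pocket at rest: plain edge under the lip (at least 3 mm past the lip's front) and within 8 mm of the ledge, panel level within 3.4 degrees (so the flanged edge is down too) and within 14 degrees of the pocket's direction (x of filter_edge in the frame of extractor between -0.115 and -0.083 m and z of filter_edge in the frame of extractor between 0.024 and 0.038 m and z of filter_handle in the frame of extractor below 0.076 m and angle between filter_handle's own z axis and vertical below 0.06 rad and angle between the x axis of filter_handle and the x axis of extractor, either way round below 0.25 rad and linear speed of filter below 0.02 m/s); the robot touches nothing.
It fails at once if the small filter is moved more than 30 mm (distance of small_filter from where it was at the start of the episode above 0.03 m).
It also fails if it takes over 51 s, if anything falls off the work surface, if the arm or the gripper's body presses on something with over 40 N, if the wrist force passes 120 N, or if a joint passes its speed limit or range.

## Working session

There is one attempt and no reset: what is moved stays moved. The work goes in short steps, Python scripts to look and compute and a tool call to move; the robot and the scene stay as the last step left them, time stands still between calls to the robot, and variables do not carry over. Pictures are saved under pics/ and viewed, at most 10 in all, crops included, and the job is handed in when it is done.

Besides the shell and the picture viewer there is one more tool, called as a command line: name --argument value ..., lists and objects as JSON in quotes. play_rows: Moves the arm, as the interface text tells. Its arguments: {"type":"object","properties":{"translation":{"type":"array"},"rotation":{"type":"array"},"gripper":{"type":"array"},"force":{"type":"number"}},"required":["translation","rotation","gripper"]}

```bash
mkdir -p pics; cat > h.py <<'E'
import numpy as np, cv2
from rig import ctrl, vision
from scipy.spatial.transform import Rotation as R
def save(n,f,crop=None,s=1):
    c=vision.capture(n); p=c["pixels"][:,:,::-1]
    if crop: p=p[crop[1]:crop[3],crop[0]:crop[2]]
    if s!=1: p=cv2.resize(p,None,fx=s,fy=s,interpolation=cv2.INTER_CUBIC)
    cv2.imwrite("pics/"+f,p); return c
def ray(c,u,v,pose=None):
    f=210/np.tan(np.radians(c["vfov"])/2)
    d=np.array([(u-c["cx"])/f,(v-c["cy"])/f,1.])
    if "mount" in c:
        M=np.array(c["mount"]); P,Q=pose
        q=R.from_quat(np.roll(Q,-1)).as_matrix()
        return q@M[:3,3]+P, q@M[:3,:3]@d
    Rm=cv2.Rodrigues(np.array(c["rvec"],float))[0]; t=np.array(c["tvec"],float).ravel()
    return -Rm.T@t, Rm.T@d
def at(c,u,v,z,pose=None):
    o,d=ray(c,u,v,pose); return (o+d*(z-o[2])/d[2]).round(1)
E
python3 - <<'E'
from h import *
import pickle
s=ctrl.sense(); print(s)
for n in ["top","scene"]:
    c=save(n,n+"1.png",s=1.4); pickle.dump(c,open(n+".pkl","wb")); print({k:v for k,v in c.items() if k!="pixels"})
E
```

```text
{'time_s': 0.0, 'joints': array([ 1.06259784e+00,  3.13476232e-01,  1.49844397e+00,  5.27128395e-06,
        1.33097233e+00, -2.23400246e-01]), 'dq': array([-0.00058012,  0.00067706, -0.00083688,  0.00148942, -0.0013842 ,
        0.00029574]), 'tau': array([-2.48440570e-03, -4.12261748e+01, -2.59744495e+01, -2.68487529e-04,
        4.10188732e-03,  4.76750517e-05]), 'eef_pos': array([147.39094852, 503.62360971, 230.71905272]), 'ee_rot': array([-2.34871823e-04,  1.41918952e-01,  9.89878068e-01, -6.06024469e-04]), 'force': array([0.686516  , 0.59570345, 0.84142018]), 'wrist_torque': array([-0.01378197, -0.03199199, -0.03238372]), 'grip_force': 0.0, 'grip_width': 0.9959725123884602}
{'vfov': 42.265710648850664, 'cx': 282.5736680411094, 'cy': 216.27974685795425, 'rvec': array([ 2.15523105, -2.16453041,  0.16499014]), 'tvec': array([  85.02231821,  399.66410844, 1112.28485721])}
{'vfov': 43.68237827039196, 'cx': 267.344724936034, 'cy': 218.74242850547233, 'rvec': array([ 2.29141237,  0.67057612, -0.29274277]), 'tvec': array([-407.44132267,  -47.83932677, 1407.91318713])}
```

View pics/top1.png

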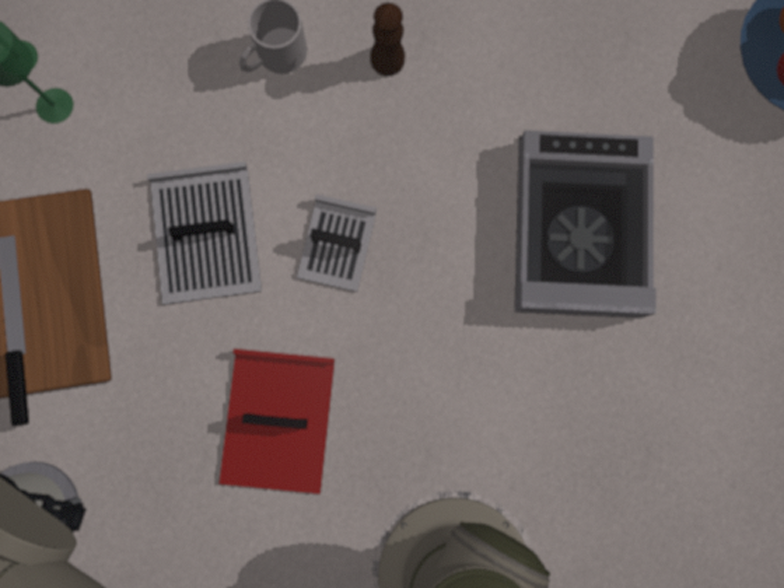

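View pics/scene1.png

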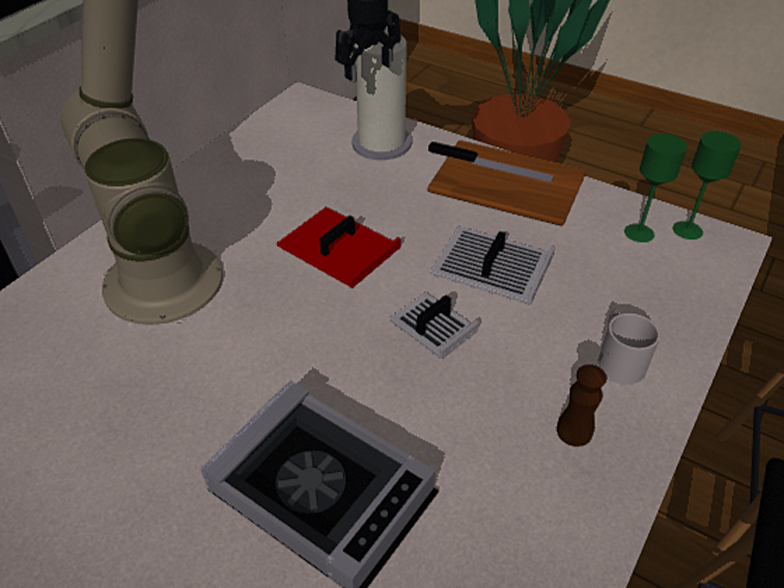

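The top view shows the large filter's bar from (170,232) to (234,227), with its flange at the top. The extractor's lip is near the robot at v≈285–308, and its front block is at v≈133–160. The small filter's bar is at (336,240), and the red look-alike is nearer the robot.

```bash
python3 - <<'E'
from h import *
import pickle
c=pickle.load(open("top.pkl","rb")); a=lambda u,v,z:at(c,u/1.4,v/1.4,z)
print("bar",a(171,229,45),a(234,225,45))
print("panel plain corners",a(163,303,8),a(260,291,8)," flange",a(150,178,24),a(246,167,24))
print("lip front corners",a(526,283,62),a(655,288,62),"lip back",a(522,308,62),a(654,312,62))
print("front block far",a(525,133,52),a(652,137,52), "block inner",a(527,160,52),a(652,163,52))
print("small",a(311,237,40),a(361,245,40))
s=pickle.load(open("scene.pkl","rb")); b=lambda u,v,z:at(s,u/1.4,v/1.4,z)
print("scene bar",b(502,235,48),b(487,273,48))
print("scene block far corners",b(438,470,52),b(352,583,52),"lip back",b(293,384,62),b(204,466,62))
E
```

```text
bar [509.  416.3  45. ] [515.  323.3  45. ]
panel plain corners [403.3 434.9   8. ] [421.2 288.9   8. ]  flange [593.5 456.8  24. ] [610.9 311.3  24. ]
lip front corners [ 423.7 -106.5   62. ] [ 415.8 -295.5   62. ] lip back [387.  -99.6  62. ] [ 380.5 -292.2   62. ]
front block far [ 655.2 -113.5   52. ] [ 649.  -306.5   52. ] block inner [ 612.9 -115.3   52. ] [ 608.2 -304.4   52. ]
small [497.7 209.3  40. ] [485.4 134.7  40. ]
scene bar [511.7 414.   48. ] [535.8 302.7  48. ]
scene block far corners [ 665.1 -107.8   52. ] [ 654.2 -310.7   52. ] lip back [ 400.  -100.4   62. ] [ 382.8 -286.8   62. ]
```

play_rows --translation '[[-0.055,-0.004,0.004],[-0.11,-0.007,0.008],[-0.165,-0.011,0.013],[-0.22,-0.014,0.017],[-0.276,-0.018,0.021],[-0.331,-0.022,0.026],[-0.387,-0.0254,0.03],[-0.387,-0.0254,0.03],[-0.387,-0.0254,0.03]]' --rotation '[[0,0,0.168],[0,0,0.335],[0,0,0.503],[0,0,0.67],[0,0,0.838],[0,0,1.0],[0,0,1.173],[0,0,1.173],[0,0,1.173]]' --gripper '[-1,-1,-1,-1,-1,-1,-1,-1,-1]'

```text
time_s: 1.23
eef_pos: [511.2, 370.9, 200.9]
ee_rot: [-0.0, 0.666, 0.746, -0.0]
force: [0.8, -0.0, 0.6]
grip_width: 1.0
grip_force: 0.0
```

```bash
python3 - <<'E'
from h import *
import pickle
s=ctrl.sense(); c=save("wrist","w1.png",s=1.4); pickle.dump((c,s),open("w1.pkl","wb")); print(s["eef_pos"],R.from_quat(np.roll(s["ee_rot"],-1)).as_matrix().round(3),c["mount"])
E
```

```text
[511.21097487 370.90971205 200.89373548] [[-0.114  0.993 -0.001]
 [ 0.993  0.114 -0.   ]
 [-0.    -0.001 -1.   ]] [[ 1.14949756e-03 -9.58768436e-01 -2.84186144e-01  6.99535097e+01]
 [ 9.99998994e-01  8.65758756e-04  1.12403169e-03  1.35625979e+00]
 [-8.31649465e-04 -2.84187150e-01  9.58768466e-01 -1.42887239e+02]
 [ 0.00000000e+00  0.00000000e+00  0.00000000e+00  1.00000000e+00]]
```

View pics/w1.png

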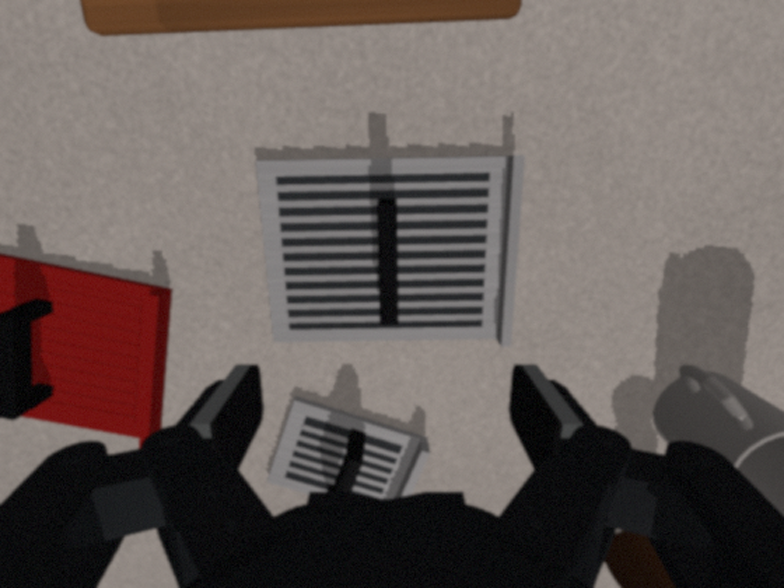

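The wrist view shows the bar from (387,200) to (389,324), nearly aligned with the gripper. The panel corners are (257,160), (521,157), (274,341) and (506,344).

```bash
python3 - <<'E'
from h import *
import pickle
c,s=pickle.load(open("w1.pkl","rb")); a=lambda u,v,z:at(c,u/1.4,v/1.4,z,(s["eef_pos"],s["ee_rot"]))
print("bar",a(387.5,199,50),a(389,325,50))
print("plain",a(257,160,8),a(274,341,8),"flange",a(521,157,24),a(507,344,24))
E
```

```text
bar [508.3 421.   50. ] [520.  329.9  50. ]
plain [406.7 435.6   8. ] [425.5 288.1   8. ] flange [601.  459.8  24. ] [619.7 314.8  24. ]
```

play_rows --translation '[[0.0038,0.003,0.05],[0.0038,0.003,0.1],[0.0038,0.003,0.15],[0.0038,0.003,0.168],[0.0038,0.003,0.18],[0.0038,0.003,0.18],[0.0038,0.003,0.18]]' --rotation '[[0,0,-0.012],[0,0,-0.012],[0,0,-0.012],[0,0,-0.012],[0,0,-0.012],[0,0,-0.012],[0,0,-0.012]]' --gripper '[-1,-1,-1,-1,-1,-1,-1]'

```text
time_s: 2.15
eef_pos: [515.0, 375.3, 22.9]
ee_rot: [0.001, 0.661, 0.75, 0.001]
force: [0.3, 0.4, 0.5]
grip_width: 1.0
grip_force: 0.0
```

play_rows --translation '[[0,0,0],[0,0,0],[0,0,0],[0,0,0],[0,0,0],[0,0,0],[0,0,0],[0,0,0]]' --rotation '[[0,0,0],[0,0,0],[0,0,0],[0,0,0],[0,0,0],[0,0,0],[0,0,0],[0,0,0]]' --gripper '[1,1,1,1,1,1,1,1]' --force 90

```text
time_s: 3.15
eef_pos: [514.3, 374.9, 21.6]
ee_rot: [0.0, 0.662, 0.75, 0.0]
force: [-1.5, -0.7, 6.1]
grip_width: 0.149
grip_force: 89.1
```

play_rows --translation '[[0,0,-0.02],[0,0,-0.05],[0,0,-0.1],[0,0,-0.15],[0,0,-0.18],[0,0,-0.18]]' --rotation '[[0,0,0],[0,0,0],[0,0,0],[0,0,0],[0,0,0],[0,0,0]]' --gripper '[1,1,1,1,1,1]'

```text
time_s: 3.9
eef_pos: [515.0, 375.2, 203.8]
ee_rot: [0.001, 0.662, 0.75, 0.002]
force: [-0.1, -0.0, -4.5]
grip_width: 0.147
grip_force: 88.4
```

```bash
python3 - <<'E'
from h import *
import pickle
for n,(x0,y0,x1,y1) in dict(top=(360,85,480,235),scene=(135,265,325,420)).items():
    p=pickle.load(open(n+".pkl","rb"))["pixels"][y0:y1,x0:x1,::-1]
    p=cv2.convertScaleAbs(cv2.resize(p,None,fx=4,fy=4,interpolation=cv2.INTER_CUBIC)[:600],alpha=1.6); cv2.imwrite(f"pics/{n}c.png",p)
print(ctrl.sense()["eef_pos"],ctrl.sense()["force"])
E
```

```text
[514.97275443 375.19805891 203.82584892] [-0.05885332 -0.03325588 -4.51562834]
```

View pics/topc.png

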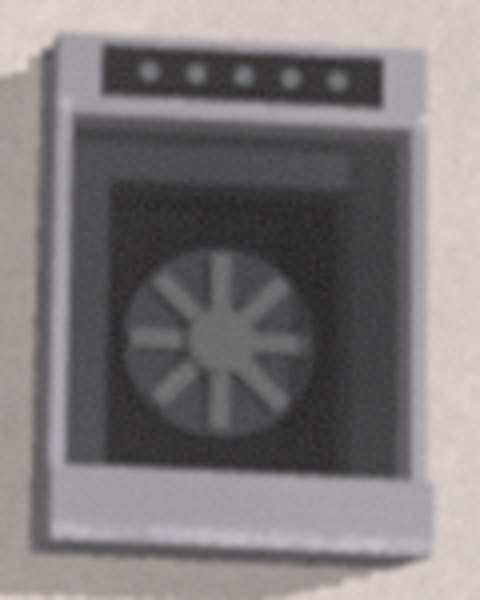

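View pics/scenec.png

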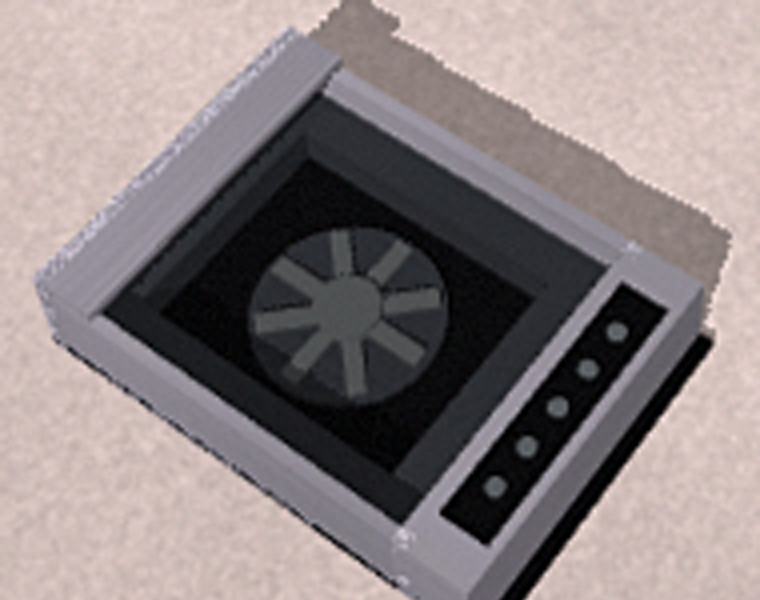

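The top crop shows block corners (63,36) and (426,50), pocket corners (77,115) and (411,130), and lip front ends (50,466) and (433,484). The scene crop shows lip front ends (342,65) and (93,313), and block far-left (705,288). I'll fit the extractor pose to all of these.

```bash
python3 - <<'E'
from h import *
import pickle
from scipy.optimize import least_squares
T=pickle.load(open("top.pkl","rb")); S=pickle.load(open("scene.pkl","rb"))
top=[((63,36),(154,98,52)),((426,50),(154,-98,52)),((77,115),(110,90,52)),((411,130),(110,-90,52)),((50,466),(-80,98,62)),((433,484),(-80,-98,62))]
sc=[((342,65),(-80,98,62)),((93,313),(-80,-98,62)),((705,288),(154,98,52)),((606,270),(110,90,52)),((403,524),(110,-90,52))]
def pr(c,P):
    f=210/np.tan(np.radians(c["vfov"])/2); K=np.array([[f,0,c["cx"]],[0,f,c["cy"]],[0,0,1]])
    return cv2.projectPoints(P,np.array(c["rvec"],float),np.array(c["tvec"],float),K,None)[0][:,0]
def res(p,use="ts"):
    r=[]
    for n,c,l,o in (("t",T,top,(360,85)),("s",S,sc,(135,265))):
        if n not in use: continue
        q=np.array([a[1] for a in l],float); w=R.from_euler("z",p[2]).apply(q)+[p[0],p[1],0]
        r.append(pr(c,w)-(np.array([a[0] for a in l])+.5)/4-np.array(o)+.5)
    return np.vstack(r).ravel()
for u in ("t","s","ts"):
    r=least_squares(res,[500,-205,-.03],args=(u,),x_scale=[10,10,.1]); print(u,r.x.round(3),r.fun.reshape(-1,2).round(1).tolist())
s=ctrl.sense(); print(R.from_quat(np.roll(s["ee_rot"],-1)).as_matrix().round(4),s["eef_pos"])
E
```

```text
t [ 5.00801e+02 -2.02453e+02 -5.30000e-02] [[-0.8, -0.7], [0.5, 0.5], [-1.0, -0.2], [0.4, 0.4], [0.6, -0.1], [0.3, 0.1]]
s [ 5.02893e+02 -2.01822e+02 -6.20000e-02] [[0.2, -1.3], [-1.8, 1.0], [-0.5, 0.7], [3.8, -3.2], [-1.5, 1.7]]
ts [ 5.01818e+02 -2.02063e+02 -5.70000e-02] [[-0.6, -1.4], [0.6, 0.3], [-1.0, -0.9], [0.5, 0.1], [0.2, -0.8], [-0.1, -0.2], [-0.5, -1.5], [-2.3, 1.1], [-1.1, 0.1], [3.3, -3.7], [-1.6, 1.5]]
[[-0.1247  0.9922  0.0043]
 [ 0.9922  0.1247  0.0021]
 [ 0.0015  0.0046 -1.    ]] [514.97275443 375.19805891 203.82584892]
```

```bash
cat > g.py <<'E'
from h import *
E0=np.array([501,-202.3,0]); YE=-0.05
off=np.array([0,-100,21.6])
def cur():
    s=ctrl.sense(); q=R.from_quat(np.roll(s["ee_rot"],-1)); return s,s["eef_pos"],q
def rep():
    s,p,q=cur(); e=R.from_euler("z",-YE).apply(p+q.apply(off)-E0); M=R.from_euler("z",-YE).as_matrix()@q.as_matrix()
    print("t",s["time_s"],"edge",e.round(1),"filter x",M[:,1].round(3),"tilt",np.degrees(np.arcsin(M[2,1])).round(2),"F",s["force"].round(1),"w",s["grip_width"],"q",s["joints"].round(2))
def goal(xe,ye,ze,tilt):
    x=np.array([np.cos(tilt),0,np.sin(tilt)]); y=np.array([0,1.,0]); z=np.cross(x,y)
    M=R.from_euler("z",YE)*R.from_matrix(np.c_[y,x,-z])
    P=R.from_euler("z",YE).apply([xe,ye,ze])+E0-M.apply(off); return P,M
def plan(*wps):
    s,p,q=cur()
    for w in wps:
        P,M=goal(w[0],w[1],w[2],np.radians(w[3])); print(w,"T",(q.inv().apply(P-p)/1000).round(4).tolist(),"r",(q.inv()*M).as_rotvec().round(4).tolist())
E
python3 -c "
from g import *
rep(); plan((-55,0,120,0),(-55,0,120,15))"
```

```text
t 3.9 edge [-113.3  560.1  181.8] filter x [0.985 0.174 0.005] tilt 0.26 F [-0.1 -0.  -4.5] w 0.14740956056296065 q [ 0.45  0.58  1.17 -0.    1.39  0.32]
(-55, 0, 120, 0) T [-0.5792, -0.0418, 0.0612] r [0.0044, -0.0019, 0.175]
(-55, 0, 120, 15) T [-0.5776, -0.0506, 0.036] r [-0.2567, -0.0248, 0.1737]
```

play_rows --translation '[[-0.04,-0.004,0],[-0.1,-0.009,0],[-0.16,-0.014,0],[-0.22,-0.02,0],[-0.28,-0.025,0],[-0.34,-0.03,0.005],[-0.4,-0.035,0.01],[-0.46,-0.04,0.02],[-0.52,-0.046,0.03],[-0.565,-0.05,0.036]]' --rotation '[[0,0,0.02],[-0.01,-0.001,0.04],[-0.03,-0.003,0.06],[-0.06,-0.006,0.08],[-0.1,-0.01,0.1],[-0.14,-0.014,0.12],[-0.18,-0.018,0.14],[-0.22,-0.022,0.16],[-0.25,-0.025,0.174],[-0.257,-0.025,0.174]]' --gripper '[1,1,1,1,1,1,1,1,1,1]'

```text
time_s: 5.15
eef_pos: [533.6, -193.8, 162.9]
ee_rot: [0.092, 0.719, 0.683, 0.087]
force: [0.8, 0.3, -4.0]
grip_width: 0.149
grip_force: 88.5
```

play_rows --translation '[[0,0,0],[0,0,0],[0,0,0],[0,0,0]]' --rotation '[[0,0,0],[0,0,0],[0,0,0],[0,0,0]]' --gripper '[1,1,1,1]'

```text
time_s: 5.65
eef_pos: [535.3, -191.1, 165.3]
ee_rot: [0.094, 0.718, 0.684, 0.088]
force: [0.5, -0.7, -5.1]
grip_width: 0.145
grip_force: 88.5
```

```bash
python3 -c "
from g import *
import pickle
rep(); plan((-55,0,60,15),(-55,0,36,15),(-100,0,36,15))
c=save('top','top2.png',(330,60,530,260),3); pickle.dump(c,open('top2.pkl','wb'))
"
```

```text
t 5.65 edge [-57.5  12.7 118.9] filter x [0.967 0.002 0.255] tilt 14.77 F [ 0.5 -0.7 -5.1] w 0.14541333765519357 q [-0.61  0.34  1.66  0.17  0.92 -0.65]
(-55, 0, 60, 15) T [-0.0128, -0.0127, 0.0572] r [-0.004, 0.002, 0.0016]
(-55, 0, 36, 15) T [-0.0127, -0.0188, 0.0805] r [-0.004, 0.002, 0.0016]
(-100, 0, 36, 15) T [-0.0127, -0.0623, 0.069] r [-0.004, 0.002, 0.0016]
```

View pics/top2.png

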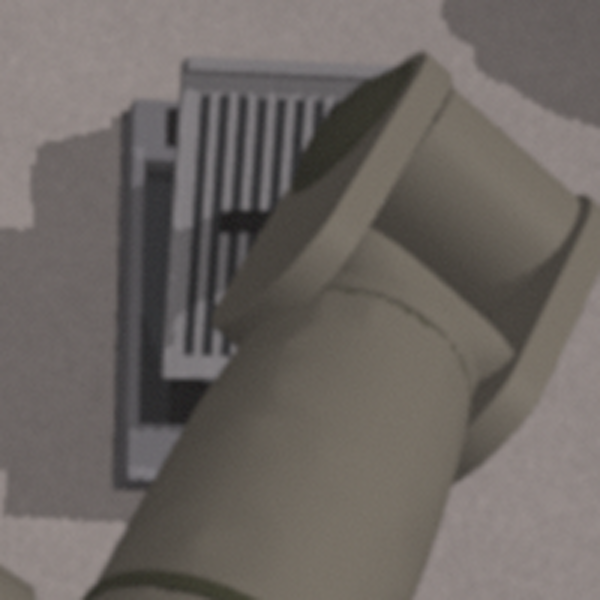

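The top view shows the filter held above the pocket. Its plain-edge left corner is at (163,379) and its flange left corner is at (183,62). I'll compare these with where they should project.

```bash
python3 -c "
from g import *
import pickle
c=pickle.load(open('top2.pkl','rb'))
s,p,q=cur(); rep()
f=210/np.tan(np.radians(c['vfov'])/2); K=np.array([[f,0,c['cx']],[0,f,c['cy']],[0,0,1]])
pts=np.array([[75,-100,21.6-8],[75,100,21.6-24],[75,-100,21.6]])
uv=cv2.projectPoints(q.apply(pts)+p,np.array(c['rvec']),np.array(c['tvec']),K,None)[0][:,0]
print(((uv-[330,60])*3).round(0))
"
```

```text
t 5.7 edge [-57.5  12.6 119. ] filter x [0.967 0.001 0.255] tilt 14.77 F [-0.  -0.3 -4.6] w 0.14757067786821176 q [-0.61  0.34  1.66  0.17  0.92 -0.65]
[[163. 376.]
 [190.  55.]
 [161. 376.]]
```

```bash
python3 -c "
from g import *
import pickle
c=save('scene','sc2.png',(120,190,360,390),3); pickle.dump(c,open('sc2.pkl','wb'))
s,p,q=cur()
f=210/np.tan(np.radians(c['vfov'])/2); K=np.array([[f,0,c['cx']],[0,f,c['cy']],[0,0,1]])
pts=np.array([[75,-100,21.6-8],[75,100,21.6-24],[75,100,21.6],[-75,-100,13.6],[-75,100,-2.4],[-75,100,21.6]])
uv=cv2.projectPoints(q.apply(pts)+p,np.array(c['rvec']),np.array(c['tvec']),K,None)[0][:,0]
print(((uv-[120,190])*3).round(0))
"
```

```text
[[302. 234.]
 [535. 305.]
 [542. 332.]
 [151. 385.]
 [385. 485.]
 [396. 512.]]
```

View pics/sc2.png

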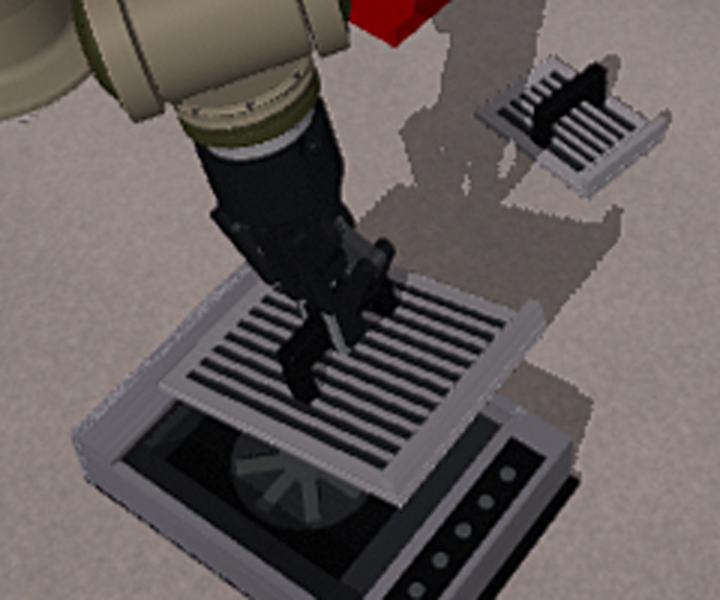

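The scene view shows the filter level across and tilted about 15° above the pocket. Its corners are within about 3 px of the prediction, for example flange (540,303) against (535,305), so the grasp model holds. Next I'll descend, then slide under the lip.

play_rows --translation '[[-0.012,-0.007,0.02],[-0.0128,-0.011,0.045],[-0.0128,-0.0127,0.057],[-0.0128,-0.0127,0.057],[-0.0128,-0.0127,0.057]]' --rotation '[[-0.004,0.002,0.002],[-0.004,0.002,0.002],[-0.004,0.002,0.002],[-0.004,0.002,0.002],[-0.004,0.002,0.002]]' --gripper '[1,1,1,1,1]'

```text
time_s: 6.38
eef_pos: [537.3, -205.1, 108.0]
ee_rot: [0.095, 0.719, 0.683, 0.09]
force: [0.3, -0.8, -3.9]
grip_width: 0.147
grip_force: 88.5
```

```bash
python3 -c "
from g import *
rep(); plan((-55,0,37,15),(-100,0,37,15))"
```

```text
t 6.375 edge [-54.6  -0.9  61.1] filter x [ 0.966 -0.001  0.26 ] tilt 15.08 F [ 0.3 -0.8 -3.9] w 0.14699686926884808 q [-0.63  0.43  1.7   0.2   0.8  -0.71]
(-55, 0, 37, 15) T [0.001, -0.0067, 0.0233] r [0.0015, 0.0012, -0.0011]
(-100, 0, 37, 15) T [0.001, -0.0501, 0.0116] r [0.0015, 0.0012, -0.0011]
```

play_rows --translation '[[0.001,-0.004,0.014],[0.001,-0.0067,0.0233],[0.001,-0.0067,0.0233],[0.001,-0.0067,0.0233],[0.001,-0.0067,0.0233]]' --rotation '[[0.001,0,0],[0.001,0,0],[0.001,0,0],[0.001,0,0],[0.001,0,0]]' --gripper '[1,1,1,1,1]'

```text
time_s: 7.0
eef_pos: [536.6, -204.1, 83.1]
ee_rot: [0.095, 0.719, 0.683, 0.09]
force: [0.0, -0.1, -3.7]
grip_width: 0.15
grip_force: 88.4
```

```bash
python3 -c "
from g import *
rep(); plan((-75,0,37,15),(-90,0,37,15),(-100,0,37,15))"
```

```text
t 7.0 edge [-55.4   0.1  36.4] filter x [ 0.966 -0.002  0.258] tilt 14.98 F [ 0.  -0.1 -3.7] w 0.15033523098281323 q [-0.63  0.47  1.72  0.21  0.74 -0.72]
(-75, 0, 37, 15) T [0.0, -0.0188, -0.0057] r [-0.0003, 0.0008, -0.0016]
(-90, 0, 37, 15) T [-0.0, -0.0333, -0.0096] r [-0.0003, 0.0008, -0.0016]
(-100, 0, 37, 15) T [-0.0, -0.0429, -0.0122] r [-0.0003, 0.0008, -0.0016]
```

No contact so far. Now I'll slide it under the lip slowly.

play_rows --translation '[[0,-0.009,-0.0028],[0,-0.0188,-0.0055],[0,-0.026,-0.0075],[0,-0.0333,-0.0095],[0,-0.038,-0.0108],[0,-0.0429,-0.012],[0,-0.0429,-0.012],[0,-0.0429,-0.012]]' --rotation '[[0,0,0],[0,0,0],[0,0,0],[0,0,0],[0,0,0],[0,0,0],[0,0,0],[0,0,0]]' --gripper '[1,1,1,1,1,1,1,1]'

```text
time_s: 8.0
eef_pos: [492.1, -201.8, 83.3]
ee_rot: [0.094, 0.719, 0.683, 0.09]
force: [-0.8, -0.6, -4.1]
grip_width: 0.149
grip_force: 88.5
```

```bash
python3 -c "
from g import *
rep(); plan((-100,0,35,11),(-100,0,33.5,7),(-100,0,32.5,4),(-100,0,32,2),(-100,0,31.5,0))"
```

```text
t 8.0 edge [-100.     0.3   36.6] filter x [ 0.966 -0.002  0.258] tilt 14.96 F [-0.8 -0.6 -4.1] w 0.1488672581115646 q [-0.69  0.39  1.85  0.24  0.7  -0.8 ]
(-100, 0, 35, 11) T [-0.0001, 0.0008, 0.0085] r [0.0691, 0.0005, -0.0017]
(-100, 0, 33.5, 7) T [-0.0001, 0.0012, 0.0171] r [0.1389, 0.0004, -0.0017]
(-100, 0, 32.5, 4) T [-0.0001, 0.0012, 0.0234] r [0.1913, 0.0004, -0.0017]
(-100, 0, 32, 2) T [-0.0001, 0.0011, 0.0274] r [0.2262, 0.0003, -0.0017]
(-100, 0, 31.5, 0) T [-0.0001, 0.0009, 0.0315] r [0.2611, 0.0003, -0.0017]
```

play_rows --translation '[[0,0.0004,0.004],[0,0.0008,0.0085],[0,0.001,0.0128],[0,0.0012,0.0171],[0,0.0012,0.0203],[0,0.0012,0.0234],[0,0.0012,0.0234],[0,0.0012,0.0234]]' --rotation '[[0.034,0,0],[0.069,0,0],[0.104,0,0],[0.139,0,0],[0.165,0,0],[0.191,0,0],[0.191,0,0],[0.191,0,0]]' --gripper '[1,1,1,1,1,1,1,1]'

```text
time_s: 9.0
eef_pos: [499.0, -202.0, 61.0]
ee_rot: [0.025, 0.725, 0.688, 0.024]
force: [-0.5, 0.7, -4.6]
grip_width: 0.147
grip_force: 88.5
```

```bash
python3 -c "
from g import *
rep(); plan((-100,0,32,2),(-100,0,31.5,0))"
```

```text
t 9.0 edge [-100.2    0.3   32.5] filter x [ 0.998 -0.002  0.07 ] tilt 4.02 F [-0.5  0.7 -4.6] w 0.14677901356064926 q [-0.62  0.51  1.7   0.05  0.87 -0.6 ]
(-100, 0, 32, 2) T [-0.0002, 0.0009, 0.004] r [0.0352, 0.0, -0.0017]
(-100, 0, 31.5, 0) T [-0.0002, 0.0014, 0.008] r [0.0701, 0.0, -0.0017]
```

play_rows --translation '[[0,0.0005,0.002],[0,0.0009,0.004],[0,0.0012,0.006],[0,0.0014,0.008],[0,0.0014,0.008],[0,0.0014,0.0085],[0,0.0014,0.0085]]' --rotation '[[0.018,0,0],[0.035,0,0],[0.053,0,0],[0.07,0,0],[0.07,0,0],[0.07,0,0],[0.07,0,0]]' --gripper '[1,1,1,1,1,1,1]'

```text
time_s: 9.88
eef_pos: [501.0, -202.2, 52.6]
ee_rot: [-0.0, 0.725, 0.689, 0.0]
force: [-0.2, -0.1, -4.6]
grip_width: 0.148
grip_force: 88.5
```

```bash
python3 -c "
from g import *
rep(); plan((-100,0,30,0))"
```

```text
t 9.875 edge [-100.     0.3   31. ] filter x [ 1.    -0.002 -0.   ] tilt -0.0 F [-0.2 -0.1 -4.6] w 0.14794476714920385 q [-0.6   0.55  1.65  0.    0.94 -0.55]
(-100, 0, 30, 0) T [-0.0001, -0.0, 0.001] r [-0.0, -0.0, -0.0018]
```

play_rows --translation '[[0,0,0.0012],[0,0,0.0012],[0,0,0.0012],[0,0,0.0012],[0,0,0.0012],[0,0,0.0012],[0,0,0.0012],[0,0,0.0012]]' --rotation '[[0,0,0],[0,0,0],[0,0,0],[0,0,0],[0,0,0],[0,0,0],[0,0,0],[0,0,0]]' --gripper '[1,1,0.5,0.2,-0.2,-0.2,-0.2,-0.2]'

```text
time_s: 10.88
eef_pos: [501.1, -202.2, 51.4]
ee_rot: [-0.0, 0.725, 0.689, -0.0]
force: [0.3, 0.2, -0.2]
grip_width: 0.602
grip_force: 0.0
```

play_rows --translation '[[0,0,-0.01],[0,0,-0.03],[0,0,-0.07],[0,0,-0.12],[0,0,-0.16],[0.06,0,-0.18],[0.12,0,-0.18],[0.18,0,-0.18],[0.24,0,-0.18],[0.24,0,-0.18]]' --rotation '[[0,0,0],[0,0,0],[0,0,0],[0,0,0],[0,0,0],[0,0,0],[0,0,0],[0,0,0],[0,0,0],[0,0,0]]' --gripper '[-0.2,-0.2,-0.2,-0.2,-0.2,-0.2,-0.2,-0.2,-0.2,-0.2]'

```text
time_s: 12.12
eef_pos: [513.2, 40.9, 232.2]
ee_rot: [0.0, 0.723, 0.69, 0.0]
force: [-0.5, -0.5, 0.1]
grip_width: 0.601
grip_force: 0.0
```

```bash
python3 -c "
from g import *
s=ctrl.sense();print(s['force'],s['dq'].round(3))
save('scene','sc3.png',(120,190,360,390),3)
save('top','top3.png',(330,60,530,260),3)"
```

```text
[-0.50207057 -0.47449005  0.05967975] [-0.085  0.006  0.002 -0.02  -0.006 -0.046]
```

View pics/sc3.png

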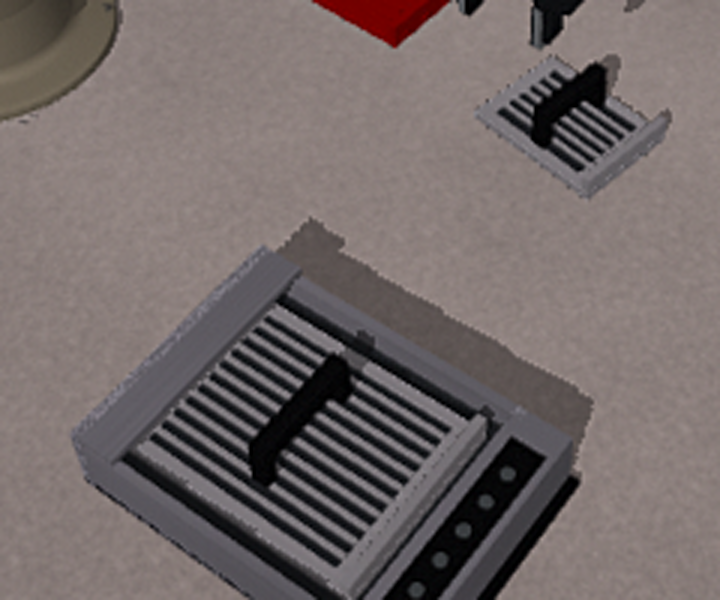

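View pics/top3.png

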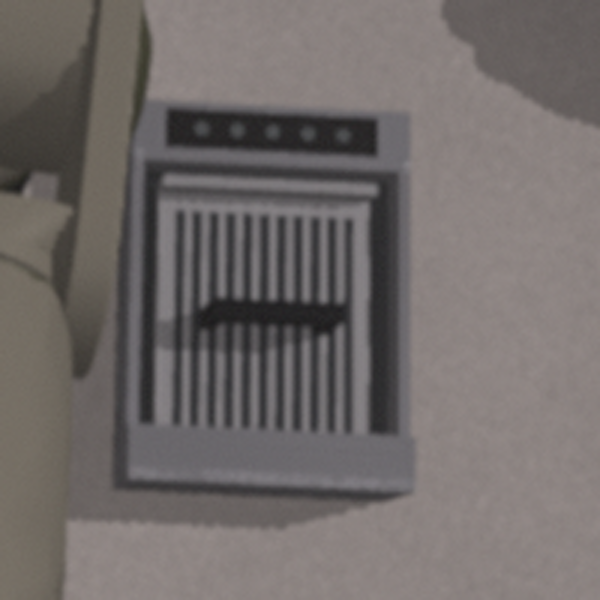

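Both views show the filter flat in its pocket. The plain edge is under the lip (v≈430 in the top crop), the flange is at v≈185 just inside the front block, and the small filter hasn't moved.

```bash
python3 -c "
from rig import ctrl
print(ctrl.finish_job())"
```

```text
the job is handed in; nothing more can be done
None
```

The large filter is hooked under the lip and lying flat in the extractor's pocket, released with the arm clear and the small filter untouched; the job was handed in at about 12 s, but no verdict came back.

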